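# Load the template into the routing jig and lock the keeper

## Task

Put the plywood template into the pocket of the routing jig: tilt it, hook one of its short edges under the fixed steel lip, then lower the other edge flat onto the base. Then squeeze the thumb release of the keeper and keep it squeezed while you slide the keeper along its rail over the template as far as it goes, and let go so that it locks there. Leave the other things on the bench where they are.

Things in the scene. Friction and masses are not known exactly. Their poses are not given: they have to be found in the camera images.
- jig: Fixed routing jig on the bench: plywood base 160 (x) x 360 (y) x 18 mm, origin at the centre of its underside, z up. Along y: steel lip on a wooden wall at the -y end, template pocket, low ridge, then on the +y half a rail (x = -12 to 12 mm) with the sliding keeper.
- pocket (a point): Jig's axes; centre of the pocket floor (jig 0, -77.5, z 18 mm): a seated template has its origin here, its y along jig y, either way round. The pocket is 135 mm long: from the wall 67.5 mm to -y to a wooden ridge (9 mm tall, 10 mm thick) 67.5 mm to +y. Side guides 8 mm tall stand 54 mm to either side in x (8 mm play in all).
- lip_edge (a point): Jig's axes; middle of the lip's free lower edge, 20 mm above the pocket floor. The lip is a steel plate 6 mm thick, 110 mm wide in x, that overhangs the pocket by 14 mm from the wall at -y. Lip and ridge let the template in only tilted (8 to 12 degrees): low edge down in front of the lip, pushed under it to -y, then the other edge lowered inside the ridge.
- template: Loose plywood plate 100 (x) x 130 (y) x 12 mm with a wooden grip bar across its middle, 60 mm long in x, 24 wide in y, standing from 12 to 50 mm above the plate's underside. Origin at the centre of the underside, z up; its short (100 mm) edges are at y = -65 and +65. 0.2 to 0.35 kg. Take it by the bar's 24 mm width. Starts flat on the bench.
- keeper (a joint): Keeper's place along its rail, m: 0 open, 0.075 fully home (hard stop); grows along the jig's -y, towards the pocket. Starts at 0 to 0.03, locked by a pawl between rack teeth of 9 mm pitch; it locks at home too. With the release squeezed it slides with 2 to 3 N. Its tongue, 36 mm wide, passes 3 mm over a seated template; its tip is at jig y = 45 mm minus this value (17 mm over the plate at home).
- release (a joint): Travel of the keeper's thumb release, m: about 0 let go (locked), 0.006 fully squeezed; the pawl is clear of the teeth from 0.004. A sprung black pad, 30 mm long (y), 36 mm tall, standing 6 mm off the +x face of the fixed aluminium grip post; squeeze it towards the post, along the jig's -x: 5 N at first, 7 N fully in.
- keeper_grip (a point): Point to squeeze, jig's axes, moves with the keeper; 73 mm above the bench, 14 below the post's top, 28 above the deck under it. The post's outer face lies 17 mm to -x of it; the pad's outer face 23 mm to +x let go, 17 mm squeezed (40 mm across in x let go, 34 squeezed). Post and pad are 30 mm long in y.
- pencil: bystander: pencil, 8 mm thick, 130 mm, lying beside the jig; leave it
- offcut: bystander: wood offcut 45 x 130 x 22 mm lying beside the jig; leave it
- glue: bystander: white glue bottle, 60 mm across, 170 mm tall, standing; leave it
- jar: bystander: glass jar, 60 mm across, 70 mm tall, standing; leave it
- screwdriver: bystander: wood-handled screwdriver lying on the bench; leave it
- mallet: bystander: hammer lying on the bench; leave it
- tape: bystander: grey tape measure case 70 x 40 x 62 mm; leave it

How it is judged:
On the way, in this order (a step that is already met when the one before it is completed fails the run):
1. the template lies hooked under the lip and flat in the pocket, the keeper still clear of it (z of template in the frame of jig between 0.015 and 0.0215 m and y of template in the frame of jig between -0.084 and -0.071 m and x of template in the frame of jig between -0.008 and 0.008 m and angle between template's own z axis and vertical below 0.04 rad and value of joint keeper below 0.045 m), for 0.2 s.
2. with the thumb release held squeezed, the keeper slides over the template (value of joint release above 0.003 m and value of joint keeper above 0.062 m), for 0.05 s.
At the end, for the whole second after the job is handed in: Template flat in the pocket (underside within 3.5 mm of the base top, tilt < 0.04 rad, within 8 mm in x and 6.5 mm in y of the pocket's middle) and at rest, one edge under the lip; keeper within 6 mm of its home stop (> 0.069) and its release let go (< 0.0012), so locked (z of template in the frame of jig between 0.015 and 0.0215 m and y of template in the frame of jig between -0.084 and -0.071 m and x of template in the frame of jig between -0.008 and 0.008 m and angle between template's own z axis and vertical below 0.04 rad and value of joint keeper above 0.069 m and value of joint release below 0.0012 m and linear speed of template below 0.01 m/s); the robot touches nothing.
It fails at once if a bystander (pencil, offcut, glue, jar, screwdriver, hammer, tape measure) is moved more than 40 mm (distance of any of pencil, offcut, glue, jar, screwdriver, mallet, tape from where it was at the start of the episode above 0.04 m).
It also fails if it takes over 64 s, if anything falls off the work surface, if the arm or the gripper's body presses on something with over 40 N, if the wrist force passes 120 N, or if a joint passes its speed limit or range.

## Robot

A 7-joint arm with a two-finger parallel gripper is mounted at the origin on the work surface. World frame = base frame: x ahead of the robot, y to its left, z up, the work surface at z = 0. Lengths are in m, angles in rad, forces in N, time in s.
With the tool pointing down it reaches from about 0.35 to 0.9 m from the base axis. Payload 8.1 kg.
Tool frame: the origin (TCP) lies at the very end of the fingers, on their centre line; the grasp point (between the pads) lies 19 mm behind it; x points along the fingers, y is the direction in which the jaws open and shut, and the axes are right-handed (so a half turn about x gives the same grasp; the last joint's range is limited). The gripper opens to 92 mm and grips with 3 to 60 N. Pads are 19 mm wide; open, the fingers measure 130 mm over their backs; the gripper's body (75 mm by 190 mm) begins 47 mm behind the grasp point.
Start: joints at [1.053, 0.434, 0.025, 1.573, -0.012, 1.134, -0.075], TCP at [0.252, -0.572, 0.227] pointing down, gripper open.
Joint ranges: [-2.62, 2.62], [-0.44, 2.09], [-1.27, 1.32], [0.08, 2.57], [-1.32, 4.46], [0.12, 2], [-2.74, 2.74]. Speed limits (rad/s): [2.22, 2.22, 3.01, 3.01, 3.14, 3.14, 3.14].

## Interface

Orientations are given as a 3x3 rotation matrix whose columns are the frame's x, y, z axes.
In Python, from bench import get_state, get_image, calibration, finish_job gives the robot as it stands.
- The arm moves only by the tool drive_tool, never from a script. Its argument "plan" is a list of rows, each an object with "delta_rot": the turn, a rotation vector about the tool's x, y, z in degrees, a list of three; "travel": the shift along the tool's x, y, z in m, a list of three; "gripper": the opening, from 0 (shut) to 1 (fully open). In form: [{"delta_rot": [ax, ay, az], "travel": [dx, dy, dz], "gripper": gripper}, ...]. A call has exactly 10 rows; each row shifts and turns the commanded pose from where the row before left it, along the tool's axes as they then stand; what a row does not reach is not made up. A row lasts 1/12 s, in which the tool goes at most 41.7 mm and 7.16 degrees, less where a joint would pass 70% of its speed; a pose out of reach is approached as far as the arm can. A call with a gripper value outside its range is refused whole. The fingers move at their own pace and stop on an object; the grip force is fixed at half the most. Time passes only in rows, so rows that do not move let the fingers close, or fill a call up. It gives the time, the measured TCP pose, the force and the opening at its end, in the units of the state.
- get_state(): the state, without advancing time (a new reading comes with each control period).
- get_image(name): name is "scene" or "top" or "wrist"; returns the picture (480x640x3 uint8, red, green, blue); there is no depth.
- calibration(name): a dict with "fx", "fy", "cx", "cy" (pixels), "rvec" (rotation vector, rad) and "tvec" (3), from world to camera coordinates, as OpenCV has them. Camera axes: x right, y down, z forward; pixel columns grow to the right and rows downward; lengths in m; the calibration is good to about 2 mm. A picture is of the moment at which its call begins: read the wrist's pose just before it. calibration takes no time and is no camera call; for the wrist camera it gives the pose at the moment of the call.
- finish_job(): hands the job in, once; it reports no verdict.
The state is a dict: "clock": time; "joints": joint angles; "joint_vel": joint speeds; "joint_torque": joint torques, N m; "eef_pos": TCP position; "orientation": TCP orientation; "force": force on the tool from outside, world axes, zero at the start; "moment": the same for the moment, N m; "grip_width": finger opening in m.
Only numpy, scipy, OpenCV 4.12 (cv2) and the standard library are available. Lean on these libraries where they do the work, as an engineer would, in place of code of your own. Each camera call takes 0.05 s, during which the arm holds its last target. There are 200 camera calls.

## Working session

There is one attempt and no reset: what is moved stays moved. The work goes in short steps, Python scripts to look and compute and a tool call to move; the robot and the scene stay as the last step left them, time stands still between calls to the robot, and variables do not carry over. Pictures are saved under pics/ and viewed, about 8 in all and at most 12, crops included, and the job is handed in when it is done.

Besides the shell and the picture viewer there is one more tool, called after "Call:" by a JSON object that holds its "op" and its "data". drive_tool: Moves the arm, as the interface text tells. Its arguments: {"type":"object","properties":{"plan":{"type":"array"}},"required":["plan"]}

```bash
ls; mkdir -p pics; python3 - <<'E'
from bench import *
import cv2
s=get_state();print({k:s[k] for k in ("clock","eef_pos","orientation","grip_width")})
for n in("top","scene"):
    print(n,calibration(n)); cv2.imwrite(f"pics/{n}0.png",get_image(n)[:,:,::-1])
E
```

```text
pics
{'clock': 0.0, 'eef_pos': array([ 0.25160088, -0.57157633,  0.22596437]), 'orientation': array([[-7.84153486e-04,  4.03009708e-01, -9.15195367e-01],
       [ 1.31940107e-03, -9.15194435e-01, -4.03010428e-01],
       [-9.99998822e-01, -1.52353178e-03,  1.85921465e-04]]), 'grip_width': 0.0914053108033304}
top {'fx': 528.8331025663717, 'fy': 528.8331025663717, 'cx': 322.3829860684508, 'cy': 235.421830726986, 'rvec': array([ 2.07651678, -2.13465434,  0.17596532]), 'tvec': array([0.06233443, 0.58920469, 1.12395148])}
scene {'fx': 551.3316283771883, 'fy': 551.3316283771883, 'cx': 317.49441059340734, 'cy': 240.6762586761625, 'rvec': array([ 1.74623588,  1.92261578, -0.67328606]), 'tvec': array([-0.00215564, -0.38709578,  1.67649936])}
```

View pics/top0.png

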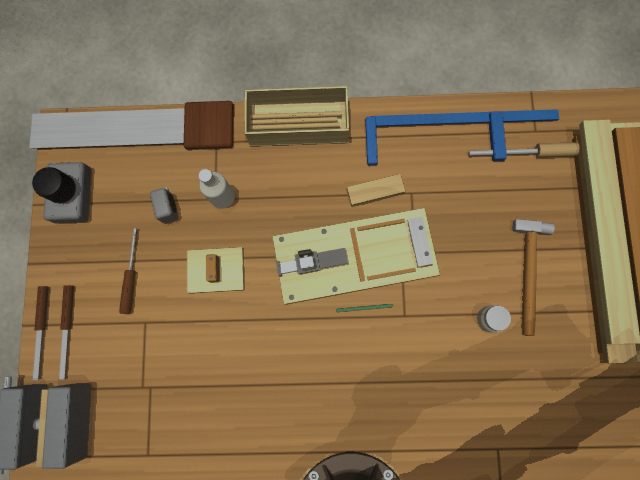

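View pics/scene0.png

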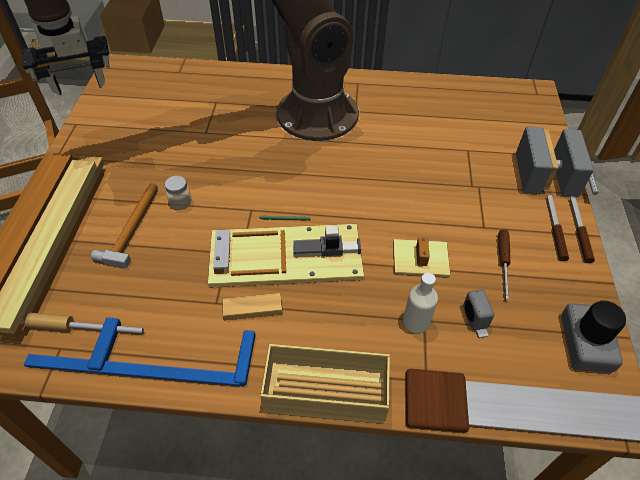

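The top view shows the jig at the centre with the lip at the right (420,240) and the keeper post at (306,261). The template is at (187–244, 248–292) with its bar at (211,268). The scene view agrees. Next I'll take a close crop of the top view.

```bash
python3 - <<'E'
import cv2
a=cv2.imread("pics/top0.png")[200:312,180:445]
a=cv2.resize(a,None,fx=3,fy=3,interpolation=cv2.INTER_CUBIC)
cv2.imwrite("pics/c1.png",a)
E
cat > h.py <<'E'
import numpy as np,cv2
from bench import *
def ray(n,px,z,c=None):
    """world points on plane(s) z seen at pixels px"""
    c=c or calibration(n); R=cv2.Rodrigues(np.array(c["rvec"]))[0]; t=np.array(c["tvec"])
    px=np.atleast_2d(px).astype(float); o=-R.T@t
    d=np.c_[(px[:,0]-c["cx"])/c["fx"],(px[:,1]-c["cy"])/c["fy"],np.ones(len(px))]@R
    return o+d*((z-o[2])/d[:,2])[:,None]
def proj(n,P,c=None):
    c=c or calibration(n)
    K=np.array([[c["fx"],0,c["cx"]],[0,c["fy"],c["cy"]],[0,0,1]])
    return cv2.projectPoints(np.atleast_2d(P).astype(float),np.array(c["rvec"]),np.array(c["tvec"]),K,None)[0][:,0]
def frame(x,y,yaw): # jig/template frame -> world
    def f(P):
        P=np.atleast_2d(P).astype(float);c,s=np.cos(yaw),np.sin(yaw)
        return np.c_[x+c*P[:,0]-s*P[:,1],y+s*P[:,0]+c*P[:,1],P[:,2]]
    return f
E
```

```text
(no output)
```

View pics/c1.png

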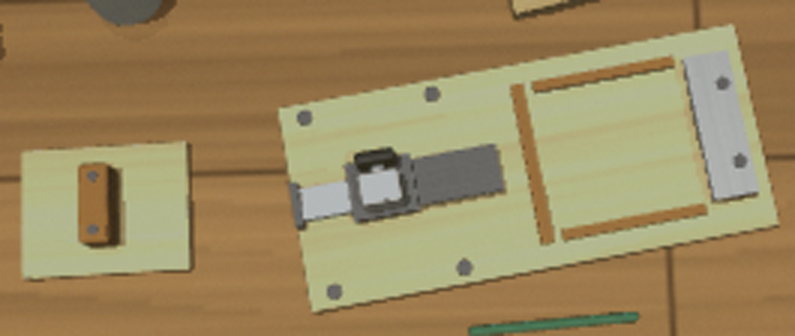

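The crop gives these corners: jig (278,109), (737,25), (778,224), (313,312); plate (22,152), (188,142), (191,270), (22,278). The post's white top is centred near (381,187), and the tongue tip edge runs (495,146)–(504,191).

```bash
python3 - <<'E'
from h import *
from scipy.optimize import least_squares
img=cv2.imread("pics/top0.png"); hsv=cv2.cvtColor(img,cv2.COLOR_BGR2HSV)
un=lambda p:180*np.array([1,0])+200*np.array([0,1])+(np.array(p,float)+.5)/3-.5
print("hsv",hsv[255,320],hsv[275,200],hsv[225,300],hsv[320,300])
def fit(px,P,n="top",x0=(.5,0,0)):
    r=least_squares(lambda v:(proj(n,frame(*v)(P))-px).ravel(),x0); return r.x,r.fun.reshape(-1,2).round(2).tolist()
J=[[.08,.18,.018],[.08,-.18,.018],[-.08,-.18,.018],[-.08,.18,.018]]
T=[[.05,.065,.012],[.05,-.065,.012],[-.05,-.065,.012],[-.05,.065,.012]]
cj=un([(278,109),(737,25),(778,224),(313,312)]); ct=un([(22,152),(188,142),(191,270),(22,278)])
j,e=fit(cj,J);print("jig",j.round(4),e)
t,e=fit(ct,T);print("tmpl",t.round(4),e)
def loc(p,z,f): # to frame
    w=ray("top",un(p),z)[:,:2]-f[:2];c,s=np.cos(f[2]),np.sin(f[2]);return (w@np.array([[c,-s],[s,c]])).round(4)
print("post top",loc([(361,170),(398,167),(402,203),(364,207)],.087,j).tolist())
print("tip",loc([(495,146),(504,191)],.037,j).tolist(),"ridge",loc([(512,85),(525,85),(552,243),(540,243)],.027,j).tolist())
print("lip edge",loc([(684,60),(714,200)],.044,j).tolist())
print("bar",loc([(79,165),(110,165),(107,243),(80,243)],.05,t).tolist())
# overlay on scene
s=cv2.imread("pics/scene0.png")
for f,P in((j,J),(t,T)):
    q=proj("scene",frame(*f)(P)); cv2.polylines(s,[np.round(q*16).astype(int)],True,(0,0,255),1,cv2.LINE_AA,4)
cv2.imwrite("pics/c2.png",cv2.resize(s[205:305,195:465],None,fx=2.9,fy=2.9,interpolation=cv2.INTER_CUBIC))
E
```

```text
hsv [ 18  12 105] [ 33  54 183] [ 16 135 138] [ 16 135 142]
jig [ 0.5506 -0.0268  0.1553] [[-0.02, -0.36], [-0.65, -0.47], [1.0, 0.58], [-0.35, 0.18]]
tmpl [0.5269 0.2977 0.0259] [[-0.05, -0.43], [0.08, -0.17], [-0.01, 0.11], [-0.03, 0.47]]
post top [[0.0087, 0.1219], [0.006, 0.0952], [-0.0203, 0.097], [-0.0182, 0.1244]]
tip [[0.0166, 0.0214], [-0.0183, 0.0212]] ridge [[0.0624, -0.0006], [0.0606, -0.0104], [-0.0623, -0.0072], [-0.0606, 0.0016]]
lip edge [[0.0538, -0.1308], [-0.0544, -0.1302]]
bar [[0.0296, 0.011], [0.0284, -0.0124], [-0.0302, -0.0095], [-0.0292, 0.0107]]
```

View pics/c2.png

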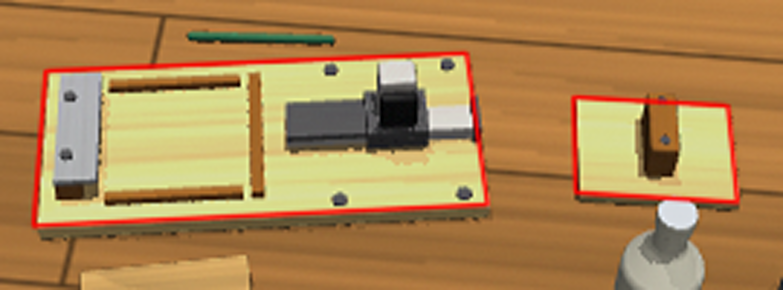

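Both cameras agree on the jig and template poses to about 1 px, and known features (ridge, lip edge) check out to about 1 mm. The keeper is at about 0.024 m. Now a planning helper, then the approach to the template.

```bash
cat >> h.py <<'E'
from scipy.spatial.transform import Rotation as Ro
JIG=(.5506,-.0268,.1553); TMP=(.5269,.2977,.0259)
def pose(fr,p,tilt=0,ax="-y"):
    """TCP world pose: p in frame fr; tilt deg about the frame's x; tool y along the frame's -y or x"""
    A=Ro.from_euler("z",fr[2])*Ro.from_euler("x",tilt,degrees=True)
    xt=[0,0,-1]; yt={"-y":[0,-1,0],"x":[1,0,0]}[ax]
    return frame(*fr)(p)[0],(A*Ro.from_matrix(np.c_[xt,yt,np.cross(xt,yt)]))
def cur():
    s=get_state();return np.array(s["eef_pos"]),Ro.from_matrix(s["orientation"])
def steps(a,b,n):
    """n equal rows from pose a to pose b"""
    w=(a[1].inv()*b[1]).as_rotvec()/n; p,R=a
    for i in range(n):
        print((w*180/np.pi).round(2).tolist(),R.inv().apply((b[0]-a[0])/n).round(4).tolist()); R=R*Ro.from_rotvec(w)
E
python3 - <<'E'
from h import *
steps(cur(),pose(TMP,[0,0,.226]),28)
E
```

```text
[0.8, 0.0, 0.0] [0.0, -0.0245, -0.0215]
[0.8, 0.0, 0.0] [0.0, -0.0247, -0.0212]
[0.8, 0.0, 0.0] [0.0, -0.025, -0.0208]
[0.8, 0.0, 0.0] [0.0, -0.0253, -0.0205]
[0.8, 0.0, 0.0] [0.0, -0.0256, -0.0201]
[0.8, 0.0, 0.0] [0.0, -0.0259, -0.0198]
[0.8, 0.0, 0.0] [0.0, -0.0262, -0.0194]
[0.8, 0.0, 0.0] [0.0, -0.0264, -0.019]
[0.8, 0.0, 0.0] [0.0, -0.0267, -0.0187]
[0.8, 0.0, 0.0] [0.0, -0.0269, -0.0183]
[0.8, 0.0, 0.0] [0.0, -0.0272, -0.0179]
[0.8, 0.0, 0.0] [0.0, -0.0274, -0.0175]
[0.8, 0.0, 0.0] [0.0, -0.0277, -0.0172]
[0.8, 0.0, 0.0] [0.0, -0.0279, -0.0168]
[0.8, 0.0, 0.0] [0.0, -0.0281, -0.0164]
[0.8, 0.0, 0.0] [0.0, -0.0284, -0.016]
[0.8, 0.0, 0.0] [0.0, -0.0286, -0.0156]
[0.8, 0.0, 0.0] [0.0, -0.0288, -0.0152]
[0.8, 0.0, 0.0] [0.0, -0.029, -0.0148]
[0.8, 0.0, 0.0] [0.0, -0.0292, -0.0144]
[0.8, 0.0, 0.0] [0.0, -0.0294, -0.014]
[0.8, 0.0, 0.0] [0.0, -0.0296, -0.0136]
[0.8, 0.0, 0.0] [0.0, -0.0298, -0.0132]
[0.8, 0.0, 0.0] [0.0, -0.03, -0.0127]
[0.8, 0.0, 0.0] [0.0, -0.0301, -0.0123]
[0.8, 0.0, 0.0] [0.0, -0.0303, -0.0119]
[0.8, 0.0, 0.0] [0.0, -0.0305, -0.0115]
[0.8, 0.0, 0.0] [0.0, -0.0306, -0.0111]
```

Call:
{"op": "drive_tool", "data": {"plan": [{"delta_rot": [0.8,0,0],"travel": [0,-0.0245,-0.0215],"gripper": 1},{"delta_rot": [0.8,0,0],"travel": [0,-0.0247,-0.021],"gripper": 1},{"delta_rot": [0.8,0,0],"travel": [0,-0.025,-0.021],"gripper": 1},{"delta_rot": [0.8,0,0],"travel": [0,-0.0255,-0.0205],"gripper": 1},{"delta_rot": [0.8,0,0],"travel": [0,-0.0255,-0.02],"gripper": 1},{"delta_rot": [0.8,0,0],"travel": [0,-0.026,-0.02],"gripper": 1},{"delta_rot": [0.8,0,0],"travel": [0,-0.026,-0.0195],"gripper": 1},{"delta_rot": [0.8,0,0],"travel": [0,-0.0265,-0.019],"gripper": 1},{"delta_rot": [0.8,0,0],"travel": [0,-0.0265,-0.0185],"gripper": 1},{"delta_rot": [0.8,0,0],"travel": [0,-0.027,-0.0185],"gripper": 1}]}}

```text
clock: 0.93
eef_pos: [0.3505, -0.26, 0.2266]
orientation: [[-0.0, 0.271, -0.963], [0.0, -0.963, -0.271], [-1.0, -0.0, 0.0]]
force: [1.4, 1.2, -0.3]
grip_width: 0.0919
```

Call:
{"op": "drive_tool", "data": {"plan": [{"delta_rot": [0.8,0,0],"travel": [0,-0.027,-0.018],"gripper": 1},{"delta_rot": [0.8,0,0],"travel": [0,-0.0275,-0.0175],"gripper": 1},{"delta_rot": [0.8,0,0],"travel": [0,-0.0275,-0.017],"gripper": 1},{"delta_rot": [0.8,0,0],"travel": [0,-0.028,-0.017],"gripper": 1},{"delta_rot": [0.8,0,0],"travel": [0,-0.028,-0.0165],"gripper": 1},{"delta_rot": [0.8,0,0],"travel": [0,-0.0285,-0.016],"gripper": 1},{"delta_rot": [0.8,0,0],"travel": [0,-0.0285,-0.0155],"gripper": 1},{"delta_rot": [0.8,0,0],"travel": [0,-0.029,-0.015],"gripper": 1},{"delta_rot": [0.8,0,0],"travel": [0,-0.029,-0.015],"gripper": 1},{"delta_rot": [0.8,0,0],"travel": [0,-0.029,-0.0145],"gripper": 1}]}}

```text
clock: 1.77
eef_pos: [0.4496, 0.05, 0.2266]
orientation: [[-0.0, 0.134, -0.991], [-0.0, -0.991, -0.134], [-1.0, 0.0, 0.0]]
force: [1.1, -1.0, -0.4]
grip_width: 0.0917
```

Call:
{"op": "drive_tool", "data": {"plan": [{"delta_rot": [0.8,0,0],"travel": [0,-0.0295,-0.014],"gripper": 1},{"delta_rot": [0.8,0,0],"travel": [0,-0.0295,-0.0135],"gripper": 1},{"delta_rot": [0.8,0,0],"travel": [0,-0.03,-0.013],"gripper": 1},{"delta_rot": [0.8,0,0],"travel": [0,-0.03,-0.0125],"gripper": 1},{"delta_rot": [0.8,0,0],"travel": [0,-0.03,-0.0125],"gripper": 1},{"delta_rot": [0.8,0,0],"travel": [0,-0.0305,-0.012],"gripper": 1},{"delta_rot": [0.8,0,0],"travel": [0,-0.0305,-0.0115],"gripper": 1},{"delta_rot": [0.8,0,0],"travel": [0,-0.0305,-0.011],"gripper": 1},{"delta_rot": [0,0,0],"travel": [0,0,0],"gripper": 0.6},{"delta_rot": [0,0,0],"travel": [0,0,0],"gripper": 0.6}]}}

```text
clock: 2.6
eef_pos: [0.5278, 0.2989, 0.2258]
orientation: [[-0.002, 0.027, -1.0], [0.0, -1.0, -0.027], [-1.0, -0.0, 0.002]]
force: [0.4, -1.2, -0.3]
grip_width: 0.0833
```

```bash
python3 - <<'E'
from h import *
c=cur();print(get_state()["clock"],c[0],get_state()["grip_width"],get_state()["force"])
steps(c,pose(TMP,[0,0,.10]),4)
print(pose(TMP,[0,0,.1])[0],(c[1].inv()*pose(TMP,[0,0,.1])[1]).as_rotvec(degrees=True))
E
```

```text
2.6 [0.52780365 0.29887366 0.22582444] 0.08325596568825708 [ 0.43092982 -1.24020782 -0.34341562]
[0.01, 0.02, 0.0] [0.0315, 0.0003, 0.0002]
[0.01, 0.02, 0.0] [0.0315, 0.0003, 0.0002]
[0.01, 0.02, 0.0] [0.0315, 0.0003, 0.0002]
[0.01, 0.02, 0.0] [0.0315, 0.0003, 0.0002]
[0.5269 0.2977 0.1   ] [0.05608306 0.08937468 0.01972896]
```

Call:
{"op": "drive_tool", "data": {"plan": [{"delta_rot": [0,0,0],"travel": [0.035,0.001,0.001],"gripper": 0.6},{"delta_rot": [0,0,0],"travel": [0.035,0,0],"gripper": 0.6},{"delta_rot": [0,0,0],"travel": [0.035,0,0],"gripper": 0.6},{"delta_rot": [0,0,0],"travel": [0.035,0,0],"gripper": 0.6},{"delta_rot": [0,0,0],"travel": [0.03,0,0],"gripper": 0.6},{"delta_rot": [0,0,0],"travel": [0.02,0,0],"gripper": 0.6},{"delta_rot": [0,0,0],"travel": [0.012,0,0],"gripper": 0.6},{"delta_rot": [0,0,0],"travel": [0.006,0,0],"gripper": 0.6},{"delta_rot": [0,0,0],"travel": [0,0,0],"gripper": 0.6},{"delta_rot": [0,0,0],"travel": [0,0,0],"gripper": 0.4}]}}

```text
clock: 3.43
eef_pos: [0.5281, 0.2958, 0.0197]
orientation: [[0.001, 0.023, -1.0], [0.0, -1.0, -0.023], [-1.0, -0.0, -0.001]]
force: [-0.3, -0.4, 0.4]
grip_width: 0.0516
```

Call:
{"op": "drive_tool", "data": {"plan": [{"delta_rot": [0,0,0],"travel": [0,0,0],"gripper": 0},{"delta_rot": [0,0,0],"travel": [0,0,0],"gripper": 0},{"delta_rot": [0,0,0],"travel": [0,0,0],"gripper": 0},{"delta_rot": [0,0,0],"travel": [0,0,0],"gripper": 0},{"delta_rot": [0,0,0],"travel": [0,0,0],"gripper": 0},{"delta_rot": [0,0,0],"travel": [0,0,0],"gripper": 0},{"delta_rot": [0,0,0],"travel": [0,0,0],"gripper": 0},{"delta_rot": [0,0,0],"travel": [0,0,0],"gripper": 0},{"delta_rot": [0,0,0],"travel": [0,0,0],"gripper": 0},{"delta_rot": [0,0,0],"travel": [0,0,0],"gripper": 0}]}}

```text
clock: 4.27
eef_pos: [0.528, 0.2967, 0.0196]
orientation: [[0.001, 0.024, -1.0], [0.001, -1.0, -0.024], [-1.0, -0.001, -0.001]]
force: [-0.3, 1.7, 6.8]
grip_width: 0.0235
```

```bash
cat >> h.py <<'E'
def tcp(yc,zc,tilt,dx=.0011,h=.0196,x=0.):
    """TCP pose for the held template's low corner at pocket (yc,zc)"""
    A=Ro.from_euler("x",tilt,degrees=True)
    p=np.array([x,yc-.0775,zc+.018])+A.apply([dx,.065,h])
    return pose(JIG,p,tilt)
E
python3 - <<'E'
from h import *
c=cur(); u=(c[0]+[0,0,.175],c[1]); w1=tcp(-.046,.15,10)
print(w1[0]);steps(u,w1,15)
E
```

```text
[ 0.56141452 -0.08876397  0.19858936]
[-0.5, -0.05, -0.66] [-0.0003, 0.0257, -0.0016]
[-0.5, -0.05, -0.66] [-0.0006, 0.0258, -0.0014]
[-0.5, -0.05, -0.66] [-0.0009, 0.0258, -0.0012]
[-0.5, -0.05, -0.66] [-0.0012, 0.0258, -0.0009]
[-0.5, -0.05, -0.66] [-0.0015, 0.0257, -0.0007]
[-0.5, -0.05, -0.66] [-0.0018, 0.0257, -0.0005]
[-0.5, -0.05, -0.66] [-0.0021, 0.0257, -0.0003]
[-0.5, -0.05, -0.66] [-0.0024, 0.0257, -0.0]
[-0.5, -0.05, -0.66] [-0.0027, 0.0257, 0.0002]
[-0.5, -0.05, -0.66] [-0.003, 0.0256, 0.0004]
[-0.5, -0.05, -0.66] [-0.0033, 0.0256, 0.0006]
[-0.5, -0.05, -0.66] [-0.0036, 0.0255, 0.0009]
[-0.5, -0.05, -0.66] [-0.0039, 0.0255, 0.0011]
[-0.5, -0.05, -0.66] [-0.0041, 0.0254, 0.0013]
[-0.5, -0.05, -0.66] [-0.0044, 0.0254, 0.0015]
```

Call:
{"op": "drive_tool", "data": {"plan": [{"delta_rot": [0,0,0],"travel": [-0.015,0,0],"gripper": 0},{"delta_rot": [0,0,0],"travel": [-0.03,0,0],"gripper": 0},{"delta_rot": [0,0,0],"travel": [-0.035,0,0],"gripper": 0},{"delta_rot": [0,0,0],"travel": [-0.035,0,0],"gripper": 0},{"delta_rot": [0,0,0],"travel": [-0.035,0,0],"gripper": 0},{"delta_rot": [0,0,0],"travel": [-0.025,0,0],"gripper": 0},{"delta_rot": [-0.5,-0.05,-0.66],"travel": [-0.0003,0.0257,-0.0016],"gripper": 0},{"delta_rot": [-0.5,-0.05,-0.66],"travel": [-0.0006,0.0258,-0.0014],"gripper": 0},{"delta_rot": [-0.5,-0.05,-0.66],"travel": [-0.0009,0.0258,-0.0012],"gripper": 0},{"delta_rot": [-0.5,-0.05,-0.66],"travel": [-0.0012,0.0258,-0.001],"gripper": 0}]}}

```text
clock: 5.1
eef_pos: [0.5359, 0.1914, 0.1946]
orientation: [[-0.006, 0.059, -0.998], [0.045, -0.997, -0.06], [-0.999, -0.046, 0.004]]
force: [-0.3, -0.5, -2.8]
grip_width: 0.0239
```

Call:
{"op": "drive_tool", "data": {"plan": [{"delta_rot": [-0.5,-0.05,-0.66],"travel": [-0.0015,0.0257,-0.0007],"gripper": 0},{"delta_rot": [-0.5,-0.05,-0.66],"travel": [-0.0018,0.0257,-0.0005],"gripper": 0},{"delta_rot": [-0.5,-0.05,-0.66],"travel": [-0.002,0.0257,-0.0003],"gripper": 0},{"delta_rot": [-0.5,-0.05,-0.66],"travel": [-0.0024,0.0257,0],"gripper": 0},{"delta_rot": [-0.5,-0.05,-0.66],"travel": [-0.0027,0.0257,0.0002],"gripper": 0},{"delta_rot": [-0.5,-0.05,-0.66],"travel": [-0.003,0.0256,0.0004],"gripper": 0},{"delta_rot": [-0.5,-0.05,-0.66],"travel": [-0.0033,0.0256,0.0006],"gripper": 0},{"delta_rot": [-0.5,-0.05,-0.66],"travel": [-0.0036,0.0255,0.0009],"gripper": 0},{"delta_rot": [-0.5,-0.05,-0.66],"travel": [-0.004,0.0255,0.001],"gripper": 0},{"delta_rot": [-0.5,-0.05,-0.66],"travel": [-0.004,0.0254,0.0013],"gripper": 0}]}}

```text
clock: 5.93
eef_pos: [0.5582, -0.0656, 0.1976]
orientation: [[-0.027, 0.144, -0.989], [0.159, -0.976, -0.146], [-0.987, -0.161, 0.003]]
force: [0.6, -0.9, -2.7]
grip_width: 0.0237
```

```bash
python3 - <<'E'
from h import *
s=get_state();print(s["clock"],s["grip_width"],s["force"])
c=cur();steps(c,tcp(-.046,.05,10),6)
E
```

```text
5.9333 0.023682356439547636 [ 0.64228571 -0.88344802 -2.71909584]
[-0.09, 0.02, -0.12] [0.0157, 0.0065, -0.0]
[-0.09, 0.02, -0.12] [0.0156, 0.0065, -0.0]
[-0.09, 0.02, -0.12] [0.0156, 0.0066, 0.0]
[-0.09, 0.02, -0.12] [0.0156, 0.0066, 0.0]
[-0.09, 0.02, -0.12] [0.0156, 0.0066, 0.0]
[-0.09, 0.02, -0.12] [0.0156, 0.0067, 0.0001]
```

Call:
{"op": "drive_tool", "data": {"plan": [{"delta_rot": [-0.1,0,-0.1],"travel": [0.0157,0.0065,0],"gripper": 0},{"delta_rot": [-0.1,0,-0.1],"travel": [0.0156,0.0065,0],"gripper": 0},{"delta_rot": [-0.1,0,-0.15],"travel": [0.0156,0.0065,0],"gripper": 0},{"delta_rot": [-0.1,0,-0.1],"travel": [0.0156,0.0065,0],"gripper": 0},{"delta_rot": [-0.1,0,-0.15],"travel": [0.0156,0.0065,0],"gripper": 0},{"delta_rot": [0,0,-0.1],"travel": [0.0156,0.0065,0],"gripper": 0},{"delta_rot": [0,0,0],"travel": [0,0,0],"gripper": 0},{"delta_rot": [0,0,0],"travel": [0,0,0],"gripper": 0},{"delta_rot": [0,0,0],"travel": [0,0,0],"gripper": 0},{"delta_rot": [0,0,0],"travel": [0,0,0],"gripper": 0}]}}

```text
clock: 6.77
eef_pos: [0.5628, -0.0863, 0.1003]
orientation: [[-0.026, 0.153, -0.988], [0.171, -0.973, -0.155], [-0.985, -0.173, -0.001]]
force: [0.1, 0.5, -2.3]
grip_width: 0.0237
```

```bash
python3 - <<'E'
from h import *
s=get_state();print(s["clock"],s["grip_width"],s["force"])
c=cur();t=tcp(-.046,.05,10);print((c[0]-t[0]).round(4),(c[1].inv()*t[1]).as_rotvec(degrees=True).round(2))
ims=[get_image(n)[:,:,::-1].copy() for n in("top","scene")]
# overlay of expected plate top outline from the measured pose
B=[[x,y,z] for x,y,z in [(.05,.065,.012),(.05,-.065,.012),(-.05,-.065,.012),(-.05,.065,.012)]]
G=Ro.from_matrix(np.c_[[0,0,-1],[0,-1,0],np.cross([0,0,-1],[0,-1,0])])
P=[c[0]+(c[1]*G.inv()).apply(np.array(b)-[.0011,0,.0196]) for b in B]
o=[]
for n,im,(r,q) in zip(("top","scene"),ims,((190,260),(200,195))):
    cv2.polylines(im,[np.round(proj(n,P)*16).astype(int)],True,(0,0,255),1,cv2.LINE_AA,4)
    o.append(cv2.resize(im[r:r+110,q:q+200],None,fx=2.7,fy=2.7,interpolation=cv2.INTER_CUBIC))
cv2.imwrite("pics/c3.png",np.vstack(o))
E
```

```text
6.7667 0.023704286948072105 [ 0.12289324  0.52138024 -2.3318354 ]
[0.0014 0.0025 0.0017] [ 0.02 -0.04 -0.07]
```

View pics/c3.png

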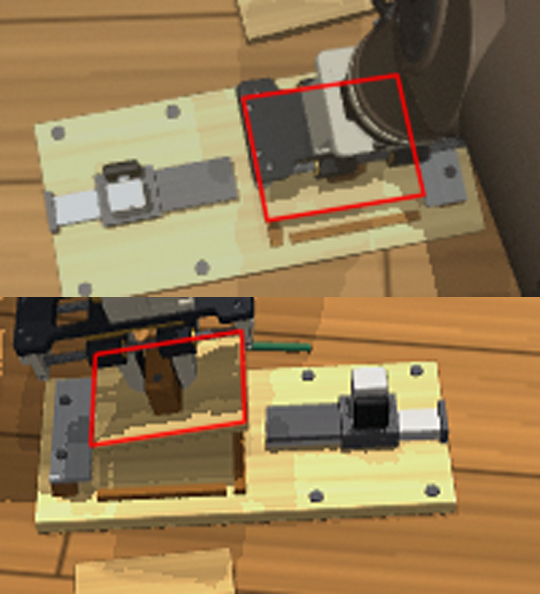

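The overlay of the held plate matches both pictures. In the scene view its outline runs (92,352)–(245,330)–(245,423)–(92,445), with the grip holding square. Now I'll compute the descent, hook and lowering moves.

```bash
python3 - <<'E'
from h import *
c=cur();a=tcp(-.046,.003,10);b=tcp(-.0645,.0025,10);d=tcp(-.065,.0005,0)
steps(c,a,5);print();steps(a,b,4)
# rotate about the low corner in 5
print()
p=b
for k in range(1,7):
    q=tcp(-.0645-.0005*k/6,.0025-.002*k/6,10-10*k/6);steps(p,q,1);p=q
E
```

```text
[0.0, -0.01, -0.01] [0.0095, 0.0021, 0.0003]
[0.0, -0.01, -0.01] [0.0095, 0.0021, 0.0003]
[0.0, -0.01, -0.01] [0.0095, 0.0021, 0.0003]
[0.0, -0.01, -0.01] [0.0095, 0.0021, 0.0003]
[0.0, -0.01, -0.01] [0.0095, 0.0021, 0.0003]

[0.0, 0.0, 0.0] [-0.0007, 0.0046, 0.0]
[0.0, 0.0, 0.0] [-0.0007, 0.0046, 0.0]
[0.0, 0.0, 0.0] [-0.0007, 0.0046, 0.0]
[0.0, 0.0, 0.0] [-0.0007, 0.0046, 0.0]

[-0.0, -0.0, 1.67] [0.0022, -0.0004, -0.0]
[0.0, -0.0, 1.67] [0.0022, -0.0004, 0.0]
[0.0, 0.0, 1.67] [0.0022, -0.0004, 0.0]
[-0.0, 0.0, 1.67] [0.0022, -0.0004, 0.0]
[-0.0, -0.0, 1.67] [0.0022, -0.0004, -0.0]
[0.0, 0.0, 1.67] [0.0022, -0.0004, 0.0]
```

Call:
{"op": "drive_tool", "data": {"plan": [{"delta_rot": [0,0,0],"travel": [0.0095,0.002,0.0003],"gripper": 0},{"delta_rot": [0,0,0],"travel": [0.0095,0.002,0.0003],"gripper": 0},{"delta_rot": [0,0,0],"travel": [0.0095,0.002,0.0003],"gripper": 0},{"delta_rot": [0,0,0],"travel": [0.0095,0.002,0.0003],"gripper": 0},{"delta_rot": [0,0,0],"travel": [0.007,0.002,0.0003],"gripper": 0},{"delta_rot": [0,0,0],"travel": [0.002,0,0],"gripper": 0},{"delta_rot": [0,0,0],"travel": [0,0,0],"gripper": 0},{"delta_rot": [0,0,0],"travel": [0,0,0],"gripper": 0},{"delta_rot": [0,0,0],"travel": [0,0,0],"gripper": 0},{"delta_rot": [0,0,0],"travel": [0,0,0],"gripper": 0}]}}

```text
clock: 7.7
eef_pos: [0.5614, -0.0886, 0.0516]
orientation: [[-0.027, 0.152, -0.988], [0.171, -0.973, -0.154], [-0.985, -0.173, -0.0]]
force: [0.4, -0.5, -2.9]
grip_width: 0.0241
```

```bash
python3 - <<'E'
from h import *
s=get_state();print(s["clock"],s["force"])
c=cur();a=tcp(-.046,.003,10);print(a[1].inv().apply(c[0]-a[0]).round(4));steps(c,tcp(-.0645,.0025,10),4)
E
```

```text
7.7 [ 0.38154087 -0.51694793 -2.85297883]
[-0.     -0.0002  0.    ]
[-0.0, -0.0, -0.02] [-0.0007, 0.0046, -0.0]
[-0.0, -0.0, -0.02] [-0.0007, 0.0046, -0.0]
[-0.0, -0.0, -0.02] [-0.0007, 0.0046, -0.0]
[-0.0, -0.0, -0.02] [-0.0007, 0.0046, -0.0]
```

Call:
{"op": "drive_tool", "data": {"plan": [{"delta_rot": [0,0,0],"travel": [-0.0007,0.0046,0],"gripper": 0},{"delta_rot": [0,0,0],"travel": [-0.0007,0.0046,0],"gripper": 0},{"delta_rot": [0,0,0],"travel": [-0.0007,0.0046,0],"gripper": 0},{"delta_rot": [0,0,0],"travel": [-0.0007,0.0046,0],"gripper": 0},{"delta_rot": [0,0,0],"travel": [0,0,0],"gripper": 0},{"delta_rot": [0,0,0],"travel": [0,0,0],"gripper": 0},{"delta_rot": [0,0,0],"travel": [0,0,0],"gripper": 0},{"delta_rot": [0,0,0],"travel": [0,0,0],"gripper": 0},{"delta_rot": [0,0,0],"travel": [0,0,0],"gripper": 0},{"delta_rot": [0,0,0],"travel": [0,0,0],"gripper": 0}]}}

```text
clock: 8.53
eef_pos: [0.5637, -0.1071, 0.0507]
orientation: [[-0.028, 0.152, -0.988], [0.171, -0.973, -0.154], [-0.985, -0.173, 0.001]]
force: [-0.4, 0.7, -2.1]
grip_width: 0.0237
```

```bash
python3 - <<'E'
from h import *
s=get_state();print(s["clock"],s["force"])
c=cur();a=tcp(-.0645,.0025,10);print(a[1].inv().apply(c[0]-a[0]).round(4))
p=get_image("scene")[:,:,::-1][195:305,195:345]
cv2.imwrite("pics/c4.png",cv2.resize(p,None,fx=4,fy=4,interpolation=cv2.INTER_CUBIC))
E
```

```text
8.5333 [-0.44769058  0.66860023 -2.06097879]
[0.0004 0.0001 0.0005]
```

View pics/c4.png

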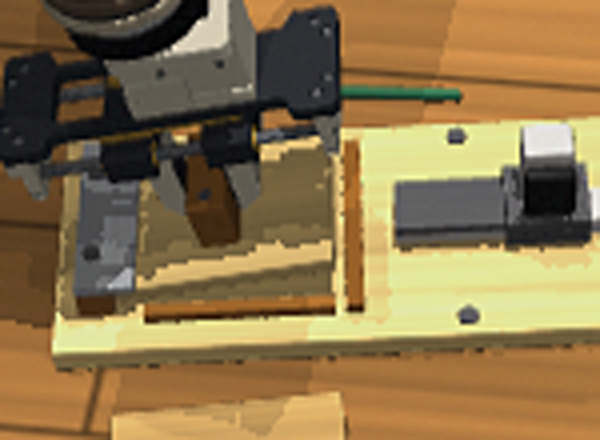

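The low edge is under the lip (left, about (137,290)). The raised edge is at x≈333, inside the ridge (345–360), with no contact force. Lowering now.

Call:
{"op": "drive_tool", "data": {"plan": [{"delta_rot": [0,0,1.67],"travel": [0.002,-0.0004,0],"gripper": 0},{"delta_rot": [0,0,1.67],"travel": [0.002,-0.0004,0],"gripper": 0},{"delta_rot": [0,0,1.67],"travel": [0.002,-0.0004,0],"gripper": 0},{"delta_rot": [0,0,1.67],"travel": [0.0022,-0.0004,0],"gripper": 0},{"delta_rot": [0,0,1.67],"travel": [0.0022,-0.0004,0],"gripper": 0},{"delta_rot": [0,0,1.65],"travel": [0.0022,-0.0004,0],"gripper": 0},{"delta_rot": [0,0,0],"travel": [0,0,0],"gripper": 0},{"delta_rot": [0,0,0],"travel": [0,0,0],"gripper": 0},{"delta_rot": [0,0,0],"travel": [0,0,0],"gripper": 0},{"delta_rot": [0,0,0],"travel": [0,0,0],"gripper": 0}]}}

```text
clock: 9.42
eef_pos: [0.5634, -0.1043, 0.0385]
orientation: [[-0.001, 0.153, -0.988], [-0.001, -0.988, -0.153], [-1.0, 0.001, 0.001]]
force: [0.3, -0.1, -2.3]
grip_width: 0.0237
```

```bash
python3 - <<'E'
from h import *
s=get_state();print(s["clock"],s["force"],s["moment"])
c=cur();a=tcp(-.065,.0005,0);print(a[1].inv().apply(c[0]-a[0]).round(4),(c[1].inv()*a[1]).as_rotvec(degrees=True).round(2))
E
```

```text
9.4167 [ 0.29775056 -0.14463917 -2.30074016] [ 0.0574119   0.01178947 -0.03159982]
[-0.0004  0.001   0.0005] [-0.09  0.04 -0.03]
```

Call:
{"op": "drive_tool", "data": {"plan": [{"delta_rot": [0,0,0],"travel": [0.0007,-0.0005,0],"gripper": 0},{"delta_rot": [0,0,0],"travel": [0,0,0],"gripper": 0.3},{"delta_rot": [0,0,0],"travel": [0,0,0],"gripper": 0.45},{"delta_rot": [0,0,0],"travel": [0,0,0],"gripper": 0.45},{"delta_rot": [0,0,0],"travel": [0,0,0],"gripper": 0.45},{"delta_rot": [0,0,0],"travel": [0,0,0],"gripper": 0.45},{"delta_rot": [0,0,0],"travel": [-0.02,0,0],"gripper": 0.45},{"delta_rot": [0,0,0],"travel": [-0.03,0,0],"gripper": 0.45},{"delta_rot": [0,0,0],"travel": [-0.03,0,0],"gripper": 0.45},{"delta_rot": [0,0,0],"travel": [-0.035,0,0],"gripper": 0.7}]}}

```text
clock: 10.25
eef_pos: [0.5623, -0.1027, 0.1532]
orientation: [[-0.003, 0.155, -0.988], [-0.0, -0.988, -0.155], [-1.0, -0.0, 0.003]]
force: [0.5, -0.2, -1.0]
grip_width: 0.0446
```

```bash
python3 - <<'E'
from h import *
s=get_state();print(s["clock"],s["force"],s["eef_pos"],s["grip_width"])
c=cur()
# above keeper grip: jig (0,.1095), z .16
steps(c,pose(JIG,[0,.1095,.17],0,"x"),14)
E
```

```text
10.25 [ 0.48787397 -0.16517085 -0.99814203] [ 0.56232949 -0.10267298  0.15317737] 0.044580690877755104
[-6.43, 0.01, 0.01] [-0.0012, -0.0133, -0.0]
[-6.43, 0.01, 0.01] [-0.0012, -0.0132, -0.0015]
[-6.43, 0.01, 0.01] [-0.0012, -0.013, -0.003]
[-6.43, 0.01, 0.01] [-0.0012, -0.0126, -0.0044]
[-6.43, 0.01, 0.01] [-0.0012, -0.012, -0.0058]
[-6.43, 0.01, 0.01] [-0.0012, -0.0113, -0.0071]
[-6.43, 0.01, 0.01] [-0.0012, -0.0104, -0.0083]
[-6.43, 0.01, 0.01] [-0.0012, -0.0094, -0.0094]
[-6.43, 0.01, 0.01] [-0.0012, -0.0083, -0.0104]
[-6.43, 0.01, 0.01] [-0.0012, -0.0071, -0.0113]
[-6.43, 0.01, 0.01] [-0.0012, -0.0058, -0.012]
[-6.43, 0.01, 0.01] [-0.0012, -0.0044, -0.0126]
[-6.43, 0.01, 0.01] [-0.0012, -0.003, -0.013]
[-6.43, 0.01, 0.01] [-0.0012, -0.0015, -0.0132]
```

Call:
{"op": "drive_tool", "data": {"plan": [{"delta_rot": [-6.43,0,0],"travel": [-0.001,-0.0133,0],"gripper": 0.8},{"delta_rot": [-6.43,0,0],"travel": [-0.001,-0.0132,-0.0015],"gripper": 0.8},{"delta_rot": [-6.43,0,0],"travel": [-0.001,-0.013,-0.003],"gripper": 0.8},{"delta_rot": [-6.43,0,0],"travel": [-0.001,-0.0126,-0.0044],"gripper": 0.8},{"delta_rot": [-6.43,0,0],"travel": [-0.001,-0.012,-0.0058],"gripper": 0.8},{"delta_rot": [-6.43,0,0],"travel": [-0.001,-0.0113,-0.007],"gripper": 0.8},{"delta_rot": [-6.43,0,0],"travel": [-0.001,-0.0104,-0.0083],"gripper": 0.8},{"delta_rot": [-6.43,0,0],"travel": [-0.001,-0.0094,-0.0094],"gripper": 0.8},{"delta_rot": [-6.43,0,0],"travel": [-0.001,-0.0083,-0.0104],"gripper": 0.8},{"delta_rot": [-6.43,0,0],"travel": [-0.001,-0.007,-0.0113],"gripper": 0.8}]}}

```text
clock: 11.08
eef_pos: [0.5426, 0.0293, 0.1628]
orientation: [[-0.001, 0.959, -0.284], [-0.001, -0.284, -0.959], [-1.0, -0.0, 0.001]]
force: [0.4, 0.3, 0.3]
grip_width: 0.0736
```

Call:
{"op": "drive_tool", "data": {"plan": [{"delta_rot": [-6.43,0,0],"travel": [-0.001,-0.0058,-0.012],"gripper": 0.8},{"delta_rot": [-6.43,0,0],"travel": [-0.001,-0.0044,-0.0126],"gripper": 0.8},{"delta_rot": [-6.43,0,0],"travel": [-0.001,-0.003,-0.013],"gripper": 0.8},{"delta_rot": [-6.43,0,0],"travel": [-0.001,-0.0015,-0.0132],"gripper": 0.8},{"delta_rot": [0,0,0],"travel": [0,0,0],"gripper": 0.8},{"delta_rot": [0,0,0],"travel": [0,0,0],"gripper": 0.8},{"delta_rot": [0,0,0],"travel": [0,0,0],"gripper": 0.8},{"delta_rot": [0,0,0],"travel": [0,0,0],"gripper": 0.8},{"delta_rot": [0,0,0],"travel": [0,0,0],"gripper": 0.8},{"delta_rot": [0,0,0],"travel": [0,0,0],"gripper": 0.8}]}}

```text
clock: 11.92
eef_pos: [0.5345, 0.0806, 0.1665]
orientation: [[-0.001, 0.988, 0.153], [-0.001, 0.153, -0.988], [-1.0, -0.001, 0.001]]
force: [0.1, 0.3, 0.2]
grip_width: 0.0736
```

```bash
python3 - <<'E'
from h import *
s=get_state();print(s["clock"],s["force"],s["eef_pos"],s["grip_width"])
c=cur(); t=pose(JIG,[0,.1095,.054],0,"x");steps(c,t,1)
cc=calibration("wrist"); w=get_image("wrist")[:,:,::-1].copy(); z=get_image("scene")[:,:,::-1]
# expected post top rectangle
q=proj("wrist",frame(*JIG)([[.006,.0945,.087],[.006,.1245,.087],[-.017,.1245,.087],[-.017,.0945,.087],[.023,.0945,.08],[.023,.1245,.08]]),cc)
print(q.round(0).tolist())
cv2.polylines(w,[np.round(q[:4]).astype(int)],True,(0,0,255),1); cv2.line(w,*[tuple(int(v) for v in p) for p in q[4:6]],(255,0,0),1)
# template overlay on scene
T=frame(*JIG)([[.05,-.0125,.03],[.05,-.1425,.03],[-.05,-.1425,.03],[-.05,-.0125,.03]]);z=z.copy()
cv2.polylines(z,[np.round(proj("scene",T)*16).astype(int)],True,(0,0,255),1,cv2.LINE_AA,4)
z=cv2.resize(z[205:295,200:370],None,fx=3.2,fy=3.2,interpolation=cv2.INTER_CUBIC)
w=cv2.resize(w,None,fx=.6,fy=.6,interpolation=cv2.INTER_AREA)
o=np.zeros((z.shape[0]+w.shape[0],max(z.shape[1],w.shape[1]),3),np.uint8);o[:z.shape[0],:z.shape[1]]=z;o[z.shape[0]:,:w.shape[1]]=w
cv2.imwrite("pics/c5.png",o)
E
```

```text
11.9167 [0.11400732 0.28184099 0.16456025] [0.53452317 0.0805973  0.16653097] 0.07361962895093606
[-0.12, 0.06, 0.06] [0.1125, -0.0006, -0.001]
[[333.0, 266.0], [333.0, 224.0], [299.0, 224.0], [299.0, 266.0], [357.0, 263.0], [357.0, 222.0]]
```

View pics/c5.png

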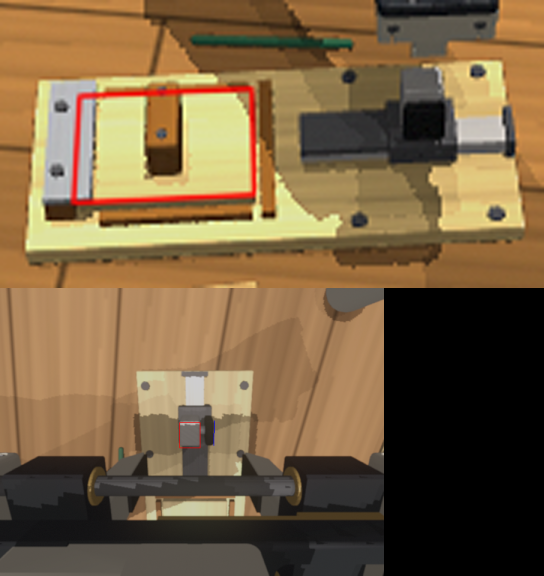

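The template sits flat in the pocket: its outline matches the seated pose, and its short edge is under the lip at x≈78. The wrist view shows the post exactly where predicted, at (190,434) in the composite. Descending onto the keeper.

Call:
{"op": "drive_tool", "data": {"plan": [{"delta_rot": [0,0,0],"travel": [0.025,0,-0.001],"gripper": 0.8},{"delta_rot": [0,0,0],"travel": [0.03,-0.0005,0],"gripper": 0.8},{"delta_rot": [0,0,0],"travel": [0.025,0,0],"gripper": 0.8},{"delta_rot": [0,0,0],"travel": [0.02,0,0],"gripper": 0.8},{"delta_rot": [0,0,0],"travel": [0.01,0,0],"gripper": 0.8},{"delta_rot": [0,0,0],"travel": [0.002,0,0],"gripper": 0.8},{"delta_rot": [0,0,0],"travel": [0,0,0],"gripper": 0.8},{"delta_rot": [0,0,0],"travel": [0,0,0],"gripper": 0.8},{"delta_rot": [0,0,0],"travel": [0,0,0],"gripper": 0.8},{"delta_rot": [0,0,0],"travel": [0,0,0],"gripper": 0.8}]}}

```text
clock: 12.85
eef_pos: [0.5345, 0.0823, 0.0557]
orientation: [[0.001, 0.988, 0.154], [-0.001, 0.154, -0.988], [-1.0, 0.001, 0.001]]
force: [0.2, -0.1, -0.6]
grip_width: 0.0734
```

Call:
{"op": "drive_tool", "data": {"plan": [{"delta_rot": [0,0,0],"travel": [0,0,0],"gripper": 0.6},{"delta_rot": [0,0,0],"travel": [0,0,0],"gripper": 0.5},{"delta_rot": [0,0,0],"travel": [0,0,0],"gripper": 0.4},{"delta_rot": [0,0,0],"travel": [0,0,0],"gripper": 0.2},{"delta_rot": [0,0,0],"travel": [0,0,0],"gripper": 0.2},{"delta_rot": [0,0,0],"travel": [0,0,0],"gripper": 0.2},{"delta_rot": [0,0,0],"travel": [0,0,0],"gripper": 0.2},{"delta_rot": [0,0,0],"travel": [0,0,0],"gripper": 0.2},{"delta_rot": [0,0,0],"travel": [0,0,0],"gripper": 0.2},{"delta_rot": [0,0,0],"travel": [0,0,0],"gripper": 0.2}]}}

```text
clock: 13.68
eef_pos: [0.5334, 0.0821, 0.0548]
orientation: [[-0.001, 0.988, 0.155], [-0.001, 0.155, -0.988], [-1.0, -0.001, 0.001]]
force: [-3.1, -1.1, 6.1]
grip_width: 0.0336
```

```bash
python3 - <<'E'
from h import *
s=get_state();print(s["clock"],s["force"],s["eef_pos"],s["grip_width"])
c=cur();w=c[0]-[*JIG[:2],0];print("tcp in jig",Ro.from_euler("z",-JIG[2]).apply(w).round(4))
print((c[1].inv()*pose(JIG,[0,0,0],0,"x")[1]).as_rotvec(degrees=True).round(2))
E
```

```text
13.6833 [-3.05201485 -1.05350319  6.1077056 ] [0.53343492 0.08211693 0.05478663] 0.03360234248722311
tcp in jig [-1.000e-04  1.103e-01  5.480e-02]
[0.02 0.06 0.06]
```

The opening is 33.6 mm, so the release is fully squeezed. I'll slide along tool +z, which is jig −y.

Call:
{"op": "drive_tool", "data": {"plan": [{"delta_rot": [0,0,0],"travel": [0,0,0.003],"gripper": 0.2},{"delta_rot": [0,0,0],"travel": [0,0,0.006],"gripper": 0.2},{"delta_rot": [0,0,0],"travel": [0,0,0.007],"gripper": 0.2},{"delta_rot": [0,0,0],"travel": [0,0,0.007],"gripper": 0.2},{"delta_rot": [0,0,0],"travel": [0,0,0.007],"gripper": 0.2},{"delta_rot": [0,0,0],"travel": [0,0,0.007],"gripper": 0.2},{"delta_rot": [0,0,0],"travel": [0,0,0.006],"gripper": 0.2},{"delta_rot": [0,0,0],"travel": [0,0,0.004],"gripper": 0.2},{"delta_rot": [0,0,0],"travel": [0,0,0],"gripper": 0.2},{"delta_rot": [0,0,0],"travel": [0,0,0],"gripper": 0.2}]}}

```text
clock: 14.52
eef_pos: [0.541, 0.0341, 0.0548]
orientation: [[-0.001, 0.988, 0.154], [-0.002, 0.154, -0.988], [-1.0, -0.001, 0.002]]
force: [-2.7, -2.8, 6.3]
grip_width: 0.0334
```

Call:
{"op": "drive_tool", "data": {"plan": [{"delta_rot": [0,0,0],"travel": [0,0,0.001],"gripper": 0.2},{"delta_rot": [0,0,0],"travel": [0,0,0.001],"gripper": 0.2},{"delta_rot": [0,0,0],"travel": [0,0,0.001],"gripper": 0.2},{"delta_rot": [0,0,0],"travel": [0,0,0.001],"gripper": 0.2},{"delta_rot": [0,0,0],"travel": [0,0,0.001],"gripper": 0.2},{"delta_rot": [0,0,0],"travel": [0,0,0],"gripper": 0.2},{"delta_rot": [0,0,0],"travel": [0,0,0],"gripper": 0.2},{"delta_rot": [0,0,0],"travel": [0,0,0],"gripper": 0.2},{"delta_rot": [0,0,0],"travel": [0,0,0],"gripper": 0.2},{"delta_rot": [0,0,0],"travel": [0,0,0],"gripper": 0.2}]}}

```text
clock: 15.35
eef_pos: [0.5413, 0.0325, 0.0548]
orientation: [[-0.001, 0.988, 0.156], [0.002, 0.156, -0.988], [-1.0, -0.001, -0.002]]
force: [-5.9, 8.1, 4.9]
grip_width: 0.0332
```

```bash
python3 - <<'E'
from h import *
s=get_state();print(s["clock"],s["force"],s["eef_pos"],s["grip_width"])
c=cur();Z=Ro.from_euler("z",-JIG[2]);w=c[0]-[*JIG[:2],0];print("tcp in jig",Z.apply(w).round(4),"force",Z.apply(s["force"]).round(1))
E
```

```text
15.35 [-5.91337903  8.10431727  4.90395175] [0.54134347 0.03250111 0.05479926] 0.03322930241432365
tcp in jig [0.     0.06   0.0548] force [-4.6  8.9  4.9]
```

Resistance rose to 9 N after 50.3 mm of travel, as expected at the home stop. I'll nudge a little further to confirm, then look.

Call:
{"op": "drive_tool", "data": {"plan": [{"delta_rot": [0,0,0],"travel": [0,0,0.001],"gripper": 0.2},{"delta_rot": [0,0,0],"travel": [0,0,0.001],"gripper": 0.2},{"delta_rot": [0,0,0],"travel": [0,0,0],"gripper": 0.2},{"delta_rot": [0,0,0],"travel": [0,0,0],"gripper": 0.2},{"delta_rot": [0,0,0],"travel": [0,0,0],"gripper": 0.2},{"delta_rot": [0,0,0],"travel": [0,0,0],"gripper": 0.2},{"delta_rot": [0,0,0],"travel": [0,0,0],"gripper": 0.2},{"delta_rot": [0,0,0],"travel": [0,0,0],"gripper": 0.2},{"delta_rot": [0,0,0],"travel": [0,0,0],"gripper": 0.2},{"delta_rot": [0,0,0],"travel": [0,0,0],"gripper": 0.2}]}}

```text
clock: 16.18
eef_pos: [0.5413, 0.0324, 0.0548]
orientation: [[-0.001, 0.988, 0.157], [0.004, 0.157, -0.988], [-1.0, -0.0, -0.004]]
force: [-6.1, 13.5, 4.3]
grip_width: 0.0335
```

```bash
python3 - <<'E'
from h import *
s=get_state();c=cur();Z=Ro.from_euler("z",-JIG[2]);w=c[0]-[*JIG[:2],0];print("tcp in jig",Z.apply(w).round(4),"force",Z.apply(s["force"]).round(1),s["grip_width"])
z=get_image("scene")[:,:,::-1].copy();P=frame(*JIG)([[.018,-.03,.039],[-.018,-.03,.039]])
cv2.line(z,*[tuple(int(round(v)) for v in p) for p in proj("scene",P)],(0,0,255),1)
cv2.imwrite("pics/c6.png",cv2.resize(z[195:295,200:370],None,fx=4,fy=4,interpolation=cv2.INTER_CUBIC))
E
```

```text
tcp in jig [0.     0.0599 0.0548] force [-4.  14.2  4.3] 0.033532097859912034
```

View pics/c6.png

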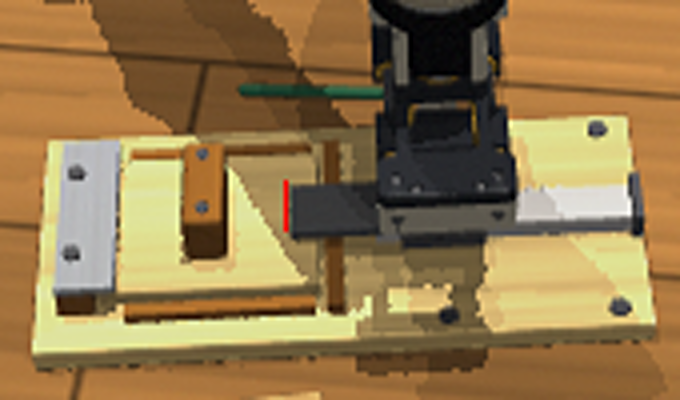

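The tongue tip sits at the predicted home line, (288,205) in the crop, and the push rose to 14 N with no motion. That is the hard stop. Letting go while still pressed home, then retreating.

Call:
{"op": "drive_tool", "data": {"plan": [{"delta_rot": [0,0,0],"travel": [0,0,0],"gripper": 0.5},{"delta_rot": [0,0,0],"travel": [0,0,0],"gripper": 0.7},{"delta_rot": [0,0,0],"travel": [0,0,0],"gripper": 0.8},{"delta_rot": [0,0,0],"travel": [0,0,0],"gripper": 0.8},{"delta_rot": [0,0,0],"travel": [0,0,0],"gripper": 0.8},{"delta_rot": [0,0,0],"travel": [0,0,0],"gripper": 0.8},{"delta_rot": [0,0,0],"travel": [-0.015,0,0],"gripper": 0.8},{"delta_rot": [0,0,0],"travel": [-0.03,0,0],"gripper": 0.8},{"delta_rot": [0,0,0],"travel": [-0.035,0,0],"gripper": 0.8},{"delta_rot": [0,0,0],"travel": [-0.035,0,0],"gripper": 0.8}]}}

```text
clock: 17.07
eef_pos: [0.5413, 0.0286, 0.1704]
orientation: [[-0.003, 0.988, 0.155], [-0.001, 0.155, -0.988], [-1.0, -0.003, 0.0]]
force: [0.5, 0.4, -0.3]
grip_width: 0.0737
```

Call:
{"op": "drive_tool", "data": {"plan": [{"delta_rot": [0,0,0],"travel": [-0.03,0,-0.03],"gripper": 0.8},{"delta_rot": [0,0,0],"travel": [-0.02,-0.03,-0.02],"gripper": 0.8},{"delta_rot": [0,0,0],"travel": [0,-0.035,0],"gripper": 0.8},{"delta_rot": [0,0,0],"travel": [0,-0.035,0],"gripper": 0.8},{"delta_rot": [0,0,0],"travel": [0,-0.02,0],"gripper": 0.8},{"delta_rot": [0,0,0],"travel": [0,0,0],"gripper": 0.8},{"delta_rot": [0,0,0],"travel": [0,0,0],"gripper": 0.8},{"delta_rot": [0,0,0],"travel": [0,0,0],"gripper": 0.8},{"delta_rot": [0,0,0],"travel": [0,0,0],"gripper": 0.8},{"delta_rot": [0,0,0],"travel": [0,0,0],"gripper": 0.8}]}}

```text
clock: 17.9
eef_pos: [0.4168, 0.0595, 0.2191]
orientation: [[-0.001, 0.988, 0.155], [0.0, 0.155, -0.988], [-1.0, -0.001, -0.0]]
force: [0.4, 0.8, 0.6]
grip_width: 0.0736
```

```bash
python3 - <<'E'
from h import *
s=get_state();print(s["clock"],s["force"],s["eef_pos"])
o=[]
T=frame(*JIG)([[.05,-.0125,.03],[.05,-.1425,.03],[-.05,-.1425,.03],[-.05,-.0125,.03]]);P=frame(*JIG)([[.018,-.03,.039],[-.018,-.03,.039]])
for n,(r,q) in (("top",(200,270)),("scene",(205,200))):
    z=get_image(n)[:,:,::-1].copy()
    cv2.polylines(z,[np.round(proj(n,T)*16).astype(int)],True,(0,0,255),1,cv2.LINE_AA,4)
    cv2.polylines(z,[np.round(proj(n,P)*16).astype(int)],True,(255,0,0),1,cv2.LINE_AA,4)
    o.append(cv2.resize(z[r:r+100,q:q+175],None,fx=3,fy=3,interpolation=cv2.INTER_CUBIC))
cv2.imwrite("pics/c7.png",np.vstack(o))
E
```

```text
17.9 [0.37462219 0.82613968 0.63594646] [0.41684996 0.05948269 0.21909013]
```

View pics/c7.png

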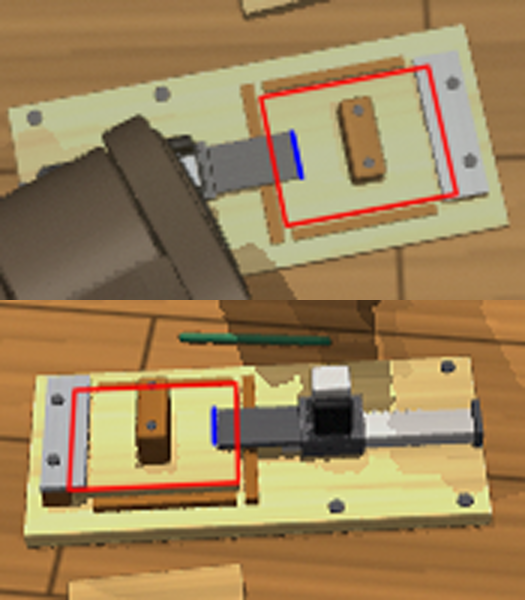

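Template and tongue match the seated and home overlays in both views. As a last check, I'll look at the release pad through the wrist camera.

```bash
python3 - <<'E'
from h import *
c=calibration("wrist");w=get_image("wrist")[:,:,::-1].copy()
g=lambda x,z:proj("wrist",frame(*JIG)([[x,.044,z],[x,.074,z]]),c)
for x,z,col in((.023,.087,(0,0,255)),(.017,.087,(255,0,0)),(-.017,.087,(0,255,0))):
    q=g(x,z);print(x,q.round(1).tolist());cv2.polylines(w,[np.round(q*16).astype(int)],False,col,1,cv2.LINE_AA,4)
m=g(.003,.087).mean(0).astype(int);r,k=max(m[1]-60,0),max(m[0]-80,0)
cv2.imwrite("pics/c8.png",cv2.resize(w[r:r+120,k:k+160],None,fx=4,fy=4,interpolation=cv2.INTER_CUBIC));print(r,k)
E
```

```text
0.023 [[489.6, 298.3], [493.8, 265.4]]
0.017 [[482.6, 298.3], [486.7, 265.4]]
-0.017 [[443.3, 298.3], [446.3, 265.5]]
221 388
```

View pics/c8.png

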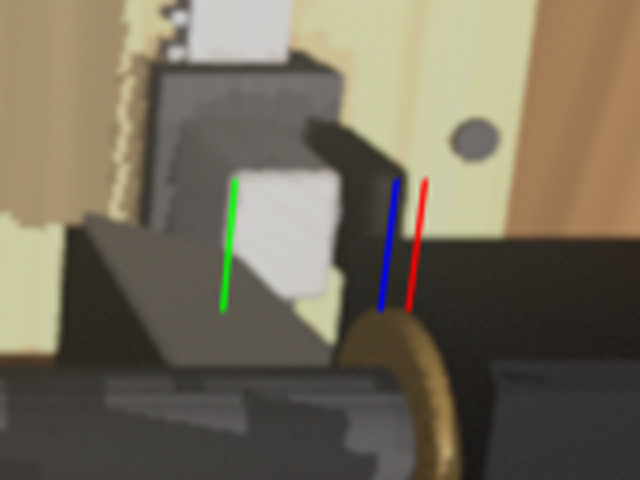

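```bash
python3 - <<'E'
from h import *
c=calibration("wrist")
for x in(.023,.017):
  for z in(.091,.087,.083,.08,.077,.055):
    q=proj("wrist",frame(*JIG)([[x,.0445,z],[x,.0745,z]]),c);print(x,z,((q-[388,221])*4+1.5).round(0).tolist())
E
```

```text
0.023 0.091 [[417.0, 316.0], [434.0, 183.0]]
0.023 0.087 [[409.0, 308.0], [426.0, 177.0]]
0.023 0.083 [[401.0, 301.0], [417.0, 171.0]]
0.023 0.08 [[395.0, 295.0], [411.0, 166.0]]
0.023 0.077 [[389.0, 289.0], [405.0, 162.0]]
0.023 0.055 [[350.0, 252.0], [364.0, 131.0]]
0.017 0.091 [[389.0, 316.0], [406.0, 183.0]]
0.017 0.087 [[381.0, 308.0], [397.0, 177.0]]
0.017 0.083 [[373.0, 301.0], [389.0, 171.0]]
0.017 0.08 [[368.0, 295.0], [383.0, 166.0]]
0.017 0.077 [[362.0, 289.0], [377.0, 162.0]]
0.017 0.055 [[324.0, 252.0], [338.0, 131.0]]
```

The wrist view is ambiguous by a few mm because the pad's top height is unknown. I'll move the arm aside so both fixed cameras can be compared with their start pictures.

Call:
{"op": "drive_tool", "data": {"plan": [{"delta_rot": [0,0,0],"travel": [0,0,0.02],"gripper": 0.8},{"delta_rot": [0,0,0],"travel": [0,0,0.035],"gripper": 0.8},{"delta_rot": [0,0,0],"travel": [0,0,0.035],"gripper": 0.8},{"delta_rot": [0,0,0],"travel": [0,0,0.035],"gripper": 0.8},{"delta_rot": [0,0,0],"travel": [0,0,0.035],"gripper": 0.8},{"delta_rot": [0,0,0],"travel": [0,0,0.035],"gripper": 0.8},{"delta_rot": [0,0,0],"travel": [0,0,0.035],"gripper": 0.8},{"delta_rot": [0,0,0],"travel": [0,0,0.035],"gripper": 0.8},{"delta_rot": [0,0,0],"travel": [0,0,0.03],"gripper": 0.8},{"delta_rot": [0,0,0],"travel": [0,0,0],"gripper": 0.8}]}}

```text
clock: 18.88
eef_pos: [0.4615, -0.2394, 0.2185]
orientation: [[-0.001, 0.989, 0.147], [-0.002, 0.147, -0.989], [-1.0, -0.002, 0.002]]
force: [0.0, 0.7, 0.3]
grip_width: 0.0735
```

```bash
python3 - <<'E'
from h import *
print(get_state()["eef_pos"])
rows=[]
for n in("top","scene"):
    a=cv2.imread(f"pics/{n}0.png");b=get_image(n)[:,:,::-1].copy();cv2.imwrite(f"pics/{n}9.png",b);r=[]
    for im,y in((a,.1107),(b,.0597)):
        m=proj(n,frame(*JIG)([[.003,y,.08]]))[0]
        # rectify: crop centred on the grip
        z=cv2.getRectSubPix(im,(40,30),tuple(float(v) for v in m))
        r.append(cv2.resize(np.clip(z.astype(float)*1.5,0,255).astype(np.uint8),None,fx=9.5,fy=9.5,interpolation=cv2.INTER_CUBIC))
    rows.append(np.hstack(r))
cv2.imwrite("pics/c9.png",np.vstack(rows))
E
```

```text
[ 0.46146557 -0.23937855  0.2184565 ]
```

View pics/c9.png

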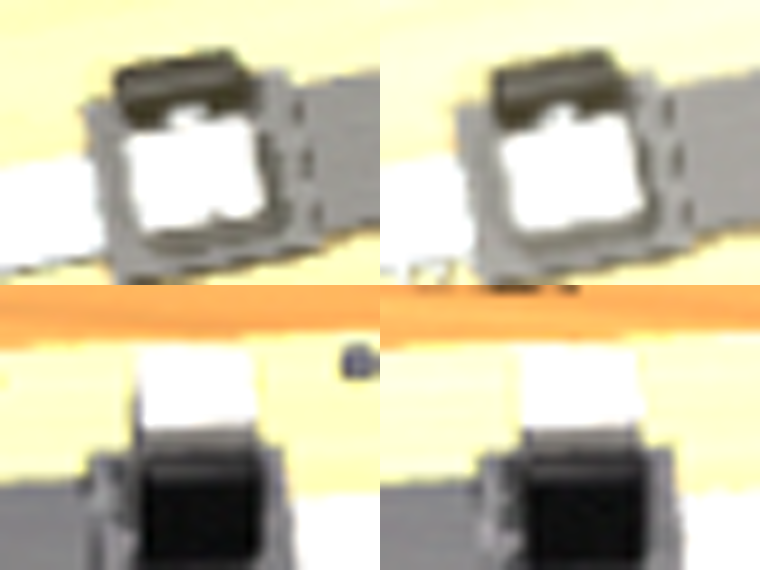

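The before and after crops (left and right) show the same pad stand-off from the post in both cameras, so the release is back out and the keeper is locked. Handing in.

```bash
python3 -c "
from bench import *
print(finish_job(),get_state()['clock'])"
```

```text
the job is handed in; nothing more can be done
the job is handed in; nothing more can be done
```

The template is seated flat in the pocket with one short edge under the lip, and the keeper is locked at its home stop. I handed the job in at about 19 s; no verdict was reported.

**What I did:** I gripped the template by its bar and tilted it 10°. I lowered the low edge in front of the lip, pushed it 18.5 mm under, lowered it flat and let go. I then squeezed the release until the jaws read 33.5 mm (fully in), slid the keeper about 50 mm to its stop, and let go while still pressing it home.

**Last checks:**
- **Template:** the outline of the seated pose matched both fixed cameras.
- **Keeper at home:** the tongue tip lay on the predicted home line in both cameras. The push rose from 9 to 14 N with no further motion, so it was at the hard stop.
- **Release let go:** the pad's stand-off from the post looked the same before and after in both fixed cameras. An earlier wrist-camera check of this was inconclusive by a few mm because the height of the pad's top wasn't known. I did not test the lock by pulling on the keeper.
- **Arm and bystanders:** the arm was clear, with about 0.7 N on the wrist. I did not measure the bystanders at the end, but the arm felt no unexpected contact and the pencil looked undisturbed in the later views.

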